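# Slide a tea carton home between the rack's guide rails

## Task

Put the tea carton that stands in front of the wooden carton rack away in the rack's empty lane, the one nearest the robot: push it along the worktop with the fingertips, until its far end is fully home against the back board. Do not grip or lift it and do not press hard enough to crush it. The rack's thin rails are only plugged in, so neither the carton nor the robot may touch a rail; leave everything else where it is.

Things in the scene. Friction and masses are not known exactly. Their poses are not given: they have to be found in the camera images.
- carton: The tea carton to be put away: a loose, closed, cream cardboard box with a red band, 52 mm wide (its x axis), 150 mm long (its y axis), 62 mm high (z up), 70 to 140 g. Origin at the centre of its underside. It stands on the worktop out in front of the mouth of the empty lane, 30 to 90 mm short of it, up to 26 mm to either side of its centreline and turned up to 0.26 rad; it slides and turns easily when pushed.
- rack: Carton rack, a fixed comb of light wood with no floor: back board 50 mm high, and four rails along its y axis, forming three lanes 68 mm wide. Origin on the worktop, on the centreline of the empty lane (nearest the robot), at the lane-side face of the back board. y: out of the lane to its mouth, roughly to the robot's left; x: across the lanes, away from the robot. A carton fully home has its centre at y = 75 mm.
- lane_mouth (a point): Point on the worktop in the middle of the empty lane's open mouth, between the ends of its two rails, 165 mm along the rack's y axis from the back board.
- lane_back (a point): Point on the worktop at the closed end of the empty lane, on its centreline, at the face of the back board.
- rail_near: The empty lane's rail on the robot's side, light wood, 8 mm thick, 22 mm high, 165 mm long. Origin at its back-board end on the worktop, in the middle of its thickness (38 mm along the rack's -x from the lane's centreline); it runs along its y axis.
- rail_far: The empty lane's other rail, away from the robot, the same size; its origin lies 38 mm along the rack's +x from the lane's centreline. It parts the empty lane from the lane with the stored carton.
- rail_3: The rack's third rail, between the stored carton and the black tin box; same size, 114 mm along the rack's +x.
- rail_4: The rack's outermost rail, farthest from the robot; same size, 190 mm along the rack's +x.
- stored_carton: A second carton just like the first, already put away in the middle lane; 52 x 150 x 62 mm, origin at the centre of its underside. Leave it alone.
- tin_box: A black metal box, 58 x 190 x 68 mm, in the lane farthest from the robot; its end stands out of the lane by about 30 mm. Origin at the centre of its underside. Leave it alone.
- spice_jar: A glass spice jar with a green cap, 46 mm across and 106 mm high, on the worktop behind the work. Origin at the centre of its underside. Leave it alone.
- salt_shaker: A grey and clear salt shaker, 44 mm across and 90 mm high, beside the spice jar. Origin at the centre of its underside. Leave it alone.
Mind the look-alikes: they are no part of the job. Leave any purple look-alike of the carton alone.

How it is judged:
By the outcome, as a careful person would: the job done as asked, in the order asked, and still so for the second after the job is handed in, with the robot touching nothing.
It also fails if it takes over 64 s, if anything falls off the work surface, if the arm or the gripper's body presses on something with over 40 N, if the wrist force passes 120 N, or if a joint passes its speed limit or range.

## Robot

A 7-joint arm with a two-finger parallel gripper is mounted at the origin on a cart in front of the work surface, level with it; the furniture and walls round the work are solid. World frame = base frame: x ahead of the robot, y to its left, z up, the work surface at z = 0. Lengths are in m, angles in rad, forces in N, time in s.
With the tool pointing down it reaches from about 0.4 to 0.85 m from the base axis. Payload 4.5 kg.
Tool frame: the origin (TCP) lies on the centre line of the jaws, within the pads' length; the fingertips stand r.tips_ahead ahead of it and the grasp point (between the pads) is the TCP (r.tips_ahead is the distance from the TCP to the fingertips, in m); z points along the fingers, y is the direction in which the jaws open and shut (so a half turn about z gives the same grasp; the last joint's range is limited). The gripper opens to 88 mm and grips with 3 to 60 N. Pads are 18 mm wide; open, the fingers measure 123 mm over their backs; the gripper's body (75 mm by 187 mm) begins 45 mm behind the grasp point.
Start: joints at [-1.118, 0.689, -0.195, 1.565, 0.157, 0.902, -0.215], TCP at [0.254, 0.571, 0.258] pointing down, gripper open.
Joint ranges: [-3.01, 3.01], [-0.46, 2.08], [-1.47, 1.51], [0.13, 2.56], [-1, 4.14], [0.04, 2.09], [-2.66, 2.66]. Speed limits (rad/s): [2.57, 2.57, 3.14, 3.14, 3.14, 3.14, 3.14].

## Interface

Orientations are given as a unit quaternion [x, y, z, w].
In Python, from plant import r gives the robot as it stands.
- The arm moves only by the shell command python3 -m inch 'ROWS' [FORCE]. ROWS is JSON, a list of rows, each a list of 5 numbers: the shift along the world's x, y, z in units of 25 mm (1.0 is 25 mm), then the turn about the world's z in units of 6 degrees (1.0 is 6 degrees), then the finger opening in mm, from 0 to 88.1. A call has 1 to 5 rows; each row shifts and turns the commanded pose from where the row before left it; what a row does not reach is not made up. A row lasts 1/10 s, in which the tool goes at most 50 mm and 8.59 degrees, less where a joint would pass 70% of its speed; a pose out of reach is approached as far as the arm can. A call is refused whole if a number of a shift passes 1 or a number of a turn 1, either way. A call with a gripper value outside its range is refused whole. The fingers move at their own pace and stop on an object; FORCE is the grip in N (left out, the last holds). Time passes only in rows, so rows that do not move let the fingers close. It gives the time, the measured TCP pose, the force and the opening at its end, in the units of the state.
- r.get_state(): the state, without advancing time (a new reading comes with each control period).
- r.snapshot(name): name is "side" or "top" or "wrist"; returns a dict with "pixels" (384x512x3 uint8, red, green, blue), "range_z" (384x512 float32, m along the optical axis (not along the pixel's ray), 0 where there is no reading), "K" (3x3 intrinsics, pixels), "k1" (the pictures are not rectified: a ray, as slopes to the right and down, at radius r is drawn at 1 + k1 r^2 times it, then the intrinsics apply), "position" and "attitude" of the camera in the world. Camera axes: x right, y up, looking along -z (the intrinsics and any distortion apply to the point x, -y, -z); pixel columns grow to the right and rows downward; lengths in m; the calibration is good to about 2 mm. A picture is of the moment at which its call begins.
- r.finish_job(): hands the job in, once; it reports no verdict.
The state is a dict: "clock": time; "q": joint angles; "qd": joint speeds; "joint_torque": joint torques, N m; "tool_pos": TCP position; "eef_rot": TCP orientation; "contact_force": force on the tool from outside, world axes, zero at the start; "moment": the same for the moment, N m; "opening": opening from 0.0 (shut) to 1.0 (fully open).
Only numpy, scipy, OpenCV 4.12 (cv2) and the standard library are available. Lean on these libraries where they do the work, as an engineer would, in place of code of your own. Each camera call takes 0.05 s, during which the arm holds its last target. There are 200 camera calls.

## Working session

There is one attempt and no reset: what is moved stays moved. The work goes in short steps, Python scripts to look and compute and a shell command to move; the robot and the scene stay as the last step left them, time stands still between calls to the robot, and variables do not carry over. Pictures are saved under pics/ and viewed, about 8 in all and at most 12, crops included, and the job is handed in when it is done.

```bash
ls; mkdir -p pics; cat > h.py <<'E'
import numpy as np, cv2
from scipy.spatial.transform import Rotation as R
from plant import r
def snap(n,f):
    s=r.snapshot(n); cv2.imwrite('pics/'+f+'.png',cv2.cvtColor(s['pixels'],cv2.COLOR_RGB2BGR)); np.savez('pics/'+f+'.npz',**s); return s
def rot(s):
    a=np.asarray(s['attitude'],float); return a if a.shape==(3,3) else R.from_quat(a).as_matrix()
def rays(s,uv):
    K=s['K']; uv=np.asarray(uv,float).reshape(-1,1,2)
    D=np.array([float(s['k1']),0,0,0,0])
    n=cv2.undistortPoints(uv,K,D).reshape(-1,2)
    return np.c_[n[:,0],-n[:,1],-np.ones(len(n))]
def onplane(s,uv,z):
    d=rays(s,uv)@rot(s).T; p=np.asarray(s['position']); return p+d*((z-p[2])/d[:,2])[:,None]
def cloud(s):
    v,u=np.mgrid[:384,:512]; uv=np.c_[u.ravel(),v.ravel()]
    P=(rays(s,uv)*s['range_z'].reshape(-1,1))@rot(s).T+np.asarray(s['position'])
    return P.reshape(384,512,3)
def load(f): return dict(np.load('pics/'+f+'.npz'))
E
python3 - <<'E'
from h import *
print(r.tips_ahead, r.get_state())
for n in('top','side'):
    s=snap(n,n); print(n,s['position'],s['attitude'],s['k1'],s['K'][0])
a=np.hstack([cv2.imread('pics/top.png'),cv2.imread('pics/side.png')]); cv2.imwrite('pics/b.png',cv2.resize(a,(800,300)))
E
```

```text
pics
0.019 {'clock': 0.0, 'q': array([-1.11817535,  0.68998095, -0.19454849,  1.56632713,  0.15730566,
        0.90249328, -0.21507346]), 'qd': array([-0.00032341,  0.00176392, -0.00276515, -0.00054351, -0.00019676,
       -0.00031709,  0.00063192]), 'joint_torque': array([ 6.73189006e-04, -5.27555788e+01, -1.26694523e+00, -1.53424412e+01,
       -5.26542915e-02,  6.62129445e-03,  1.77280622e-04]), 'tool_pos': array([0.25396448, 0.57043046, 0.25691727]), 'eef_rot': array([ 2.07815230e-01,  9.78167678e-01, -8.97375592e-04, -1.32789746e-04]), 'contact_force': array([-0.08204961, -0.64145532,  0.95208603]), 'moment': array([-0.02772211, -0.02804358, -0.05544212]), 'opening': 0.9998267340847055}
top [ 0.45140065 -0.05484163  0.86994512] [ 0.06373155 -0.04714918 -0.70364221  0.70611818] -0.0983489673970218 [362.90341241   0.         257.98597765]
side [ 0.41122087 -1.21269249  0.51249125] [ 0.56026809 -0.03175173 -0.06287909  0.82531068] 0.05632355048958957 [430.84898136   0.         264.0314973 ]
```

View pics/top.png

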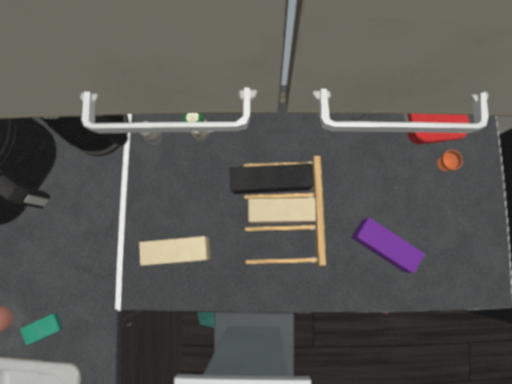

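View pics/side.png

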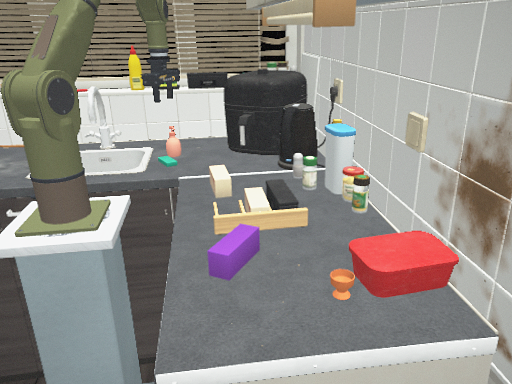

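The top view shows the carton at about (174,251), the rack's near rail from (247,262) to (317,260), the far rail at y≈228, and the back board at u≈320. The side view agrees. Next I'll measure from the depth and from crops.

```bash
python3 - <<'E'
from h import *
s=load('top'); P=cloud(s); px=s['pixels'].astype(int)
z=P[...,2]
def rep(n,m):
    p=P[m]; rc=cv2.minAreaRect((p[:,:2]*1000).astype(np.float32)); b=cv2.boxPoints(rc)
    print(n,m.sum(),'zmed',np.median(p[:,2]).round(4),'rect',np.round(rc[0],1),np.round(rc[1],1),'ang',round(rc[2],2),b.round(0).tolist())
def box(u0,u1,v0,v1):
    m=np.zeros((384,512),bool); m[v0:v1,u0:u1]=1; return m
print('table z',np.median(z[box(140,220,280,300)]),np.median(z[box(260,300,240,250)]))
rep('carton',box(130,218,228,275)&(z>.05)&(z<.075))
rep('stored',box(245,316,196,225)&(z>.05)&(z<.075))
rep('tin',box(220,316,160,196)&(z>.055)&(z<.08))
rep('near',box(243,314,255,267)&(z>.013)&(z<.03))
rep('far',box(243,314,225,233)&(z>.013)&(z<.03))
rep('back',box(312,330,150,270)&(z>.04)&(z<.06))
c=s['pixels'][140:290,110:350,::-1]; cv2.imwrite('pics/c.png',cv2.resize(c,(800,500),interpolation=cv2.INTER_CUBIC))
# side check: depth
t=load('side');Q=cloud(t);zz=Q[...,2]
for n,(u0,u1,v0,v1),lo,hi in (('carton',(205,235,160,200),.055,.07),('stored',(243,273,185,216),.055,.07),('back',(212,310,205,235),.044,.055)):
    m=np.zeros((384,512),bool); m[v0:v1,u0:u1]=1; m&=(zz>lo)&(zz<hi); p=Q[m]
    rc=cv2.minAreaRect((p[:,:2]*1000).astype(np.float32)); print('side',n,m.sum(),np.median(p[:,2]).round(4),np.round(rc[0],1),np.round(rc[1],1),round(rc[2],2))
E
```

```text
table z -0.0010453251491208682 -0.0014529027347202628
carton 1563 zmed 0.061 rect [448.3 155.4] [ 53.2 151.3] ang 6.22 [[414.0, 228.0], [430.0, 77.0], [483.0, 83.0], [467.0, 234.0]]
stored 1572 zmed 0.0608 rect [540.5 -87.8] [ 52.7 149.7] ang 0.91 [[513.0, -13.0], [515.0, -163.0], [568.0, -162.0], [566.0, -13.0]]
tin 1998 zmed 0.0667 rect [615.  -64.8] [ 56.  187.1] ang 3.09 [[582.0, 27.0], [592.0, -160.0], [648.0, -157.0], [638.0, 30.0]]
near 241 zmed 0.0203 rect [426.3 -85.2] [  9.3 155.2] ang 2.85 [[418.0, -8.0], [426.0, -163.0], [435.0, -162.0], [427.0, -7.0]]
far 258 zmed 0.0204 rect [502.3 -84.2] [  9.5 159.3] ang 1.51 [[495.0, -5.0], [500.0, -164.0], [509.0, -164.0], [505.0, -4.0]]
back 847 zmed 0.0502 rect [ 543.1 -169.4] [247.3  26.5] ang 1.86 [[419.0, -160.0], [420.0, -187.0], [667.0, -179.0], [666.0, -152.0]]
side carton 283 0.0618 [444.9 148.7] [ 55.8 154.6] 6.0
side stored 446 0.0621 [553.5 -86.9] [ 81.5 167.4] 0.8
side back 574 0.0508 [ 539.6 -180.3] [209.9 161.2] 38.46
```

View pics/c.png

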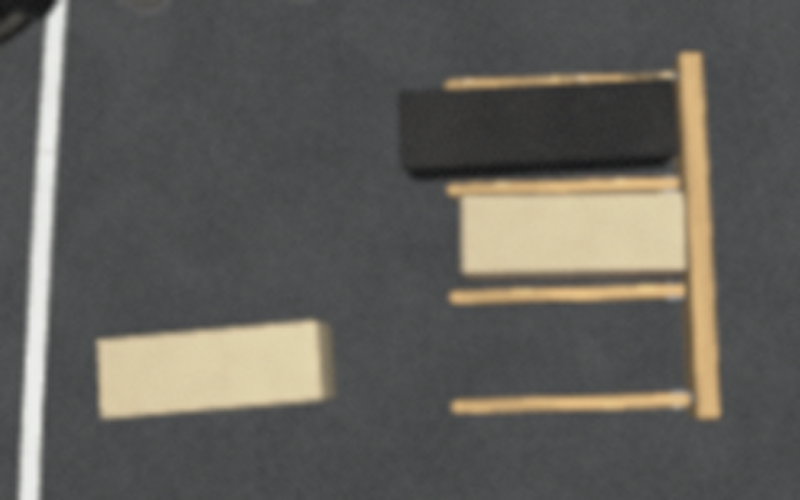

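```bash
python3 - <<'E'
from h import *
s=load('top'); P=cloud(s); z=P[...,2]; px=s['pixels'].astype(int)
wood=(px[...,0]-px[...,2]>45)
def fit(n,u0,u1,v0,v1,hz,ax):
    m=np.zeros((384,512),bool); m[v0:v1,u0:u1]=1; m&=wood; v,u=np.nonzero(m); w=(px[...,0]-px[...,2])[v,u]
    # centroid per column/row
    key,oth=(u,v) if ax==0 else (v,u); pts=[]
    for k in np.unique(key):
        q=key==k; c=(oth[q]*w[q]).sum()/w[q].sum(); pts.append((k,c) if ax==0 else (c,k))
    p=onplane(s,pts,hz); i,j=(1,0) if ax==0 else (0,1); f=np.polyfit(p[:,i],p[:,j],1); print(n,len(pts),'slope deg',np.degrees(np.arctan(f[0])).round(2),'icpt',f[1].round(4),'range',p[:,i].min().round(4),p[:,i].max().round(4)); return f
fit('near',247,313,256,266,.021,0); fit('far',247,313,225,232,.021,0); fit('r4',247,310,160,166,.021,0); fit('back',312,328,158,262,.05,1)
b=wood.copy(); b[:, :314]=0; b[:,330:]=0
for v in (180,215,245): u=np.nonzero(b[v])[0]; print(v,onplane(s,[(u.min()-.5,v),(u.max()+.5,v)],.05).round(4).tolist())
t=load('side')
for S in (s,t):
    Q=cloud(S).reshape(-1,3); m=(Q[:,2]>.07)&(Q[:,2]<.5)&(Q[:,0]>.2)&(Q[:,0]<.75)&(Q[:,1]>-.25)&(Q[:,1]<.75)
    H,_=np.histogramdd(Q[m][:,:2],bins=[np.arange(.2,.76,.05),np.arange(-.25,.76,.1)]); print(H.astype(int))
E
```

```text
near 66 slope deg -1.91 icpt 0.4237 range -0.16 -0.01
far 66 slope deg -1.85 icpt 0.4996 range -0.161 -0.0093
r4 54 slope deg -2.02 icpt 0.653 range -0.1565 -0.0078
back 104 slope deg 1.25 icpt -0.185 range 0.4265 0.662
180 [[0.61, -0.1626, 0.05], [0.61, -0.1811, 0.05]]
215 [[0.5293, -0.1612, 0.05], [0.5294, -0.1839, 0.05]]
245 [[0.4619, -0.1669, 0.05], [0.4619, -0.1848, 0.05]]
[[   0    0    0    0    0    0    0    0    0    0]
 [   0    0    0    0    0    0    0    0    0    0]
 [   0    0    0    0    0    0    0    0    0    0]
 [   0    0    0    0    0    0    0    0    0    0]
 [   0    0    0    0    0    0    0    0    0    0]
 [   0    0    0    0    0    0    0    0    0    0]
 [   0    0    0    0    0    0    0  265   73    0]
 [   0    1    2    0    0    0    1  876    0    0]
 [   1   13    6    0    0    0    0  974    0    0]
 [   0    0    0    0    0  432  528 1089    0    0]
 [   0    0    0  165   35  414  188  441    0    0]]
[[  0   0   0   0   0   0   0 626  36   0]
 [  0   0   0   0   0   0   0 450 412   6]
 [  0   0   0   0   0   0   0   0  69   1]
 [  0   0   0   0   0   0   0   0   0   0]
 [  0   0   0   0   0   0   0   0   0   0]
 [  0   0   0   0   0   0   0   0 114   0]
 [  0   0   0   0   0   0   1 381 466   0]
 [  0   1   3   0   0   0  23 773  60  11]
 [  1   5   2   0   0   0   0 863  57  21]
 [  0   0   0   0  22 271  61 832  64   5]
 [  0   0   0 146  54 529  43 414  37  23]]
```

```bash
python3 -m inch '[[0,-1,0,-1,10],[0,-1,0,-1,10],[0.2,-1,0,-1,10],[0.5,-1,-0.5,-1,10],[0.8,-1,-0.5,-1,10]]' 10; python3 -m inch '[[0.9,-1,-0.5,-1,10],[1,-1,-0.8,-1,10],[1,-1,-1,-1,10],[1,-1,-1,-1,10],[1,-1,-1,-1,10]]'; python3 -m inch '[[0.9,-0.5,-0.5,0,10],[0,-0.5,-0.5,0,10],[0,0,0,0,10],[0,0,0,0,10]]'
```

```text
clock: 0.6
tool_pos: [0.2907, 0.4454, 0.2326]
eef_rot: [0.455, 0.891, 0.0, -0.0]
contact_force: [0.9, 0.7, 0.6]
opening: 0.565
clock: 1.1
tool_pos: [0.4149, 0.32, 0.1242]
eef_rot: [0.671, 0.742, 0.0, 0.0]
contact_force: [0.2, 0.7, -0.4]
opening: 0.129
clock: 1.5
tool_pos: [0.4361, 0.2964, 0.1002]
eef_rot: [0.669, 0.743, -0.0, -0.0]
contact_force: [-0.2, 0.7, -0.1]
opening: 0.11
```

```bash
python3 -m inch '[[0,0,-1,0,10],[0,0,-1,0,10],[0.05,-0.8,-0.1,0,10],[0,0,0,0,10]]'; python3 - <<'E'
from h import *
s=snap('top','t2'); st=r.get_state(); print(st['tool_pos'])
P=cloud(s)
c=s['pixels'][200:290,110:330,::-1]; cv2.imwrite('pics/c2.png',cv2.resize(c,(790,323),interpolation=cv2.INTER_CUBIC))
snap('side','s2')
E
```

```text
clock: 1.9
tool_pos: [0.4373, 0.2747, 0.0477]
eef_rot: [0.669, 0.743, -0.001, 0.0]
contact_force: [-0.3, -0.8, 0.0]
opening: 0.113
[0.43777292 0.27635198 0.04822136]
```

View pics/c2.png

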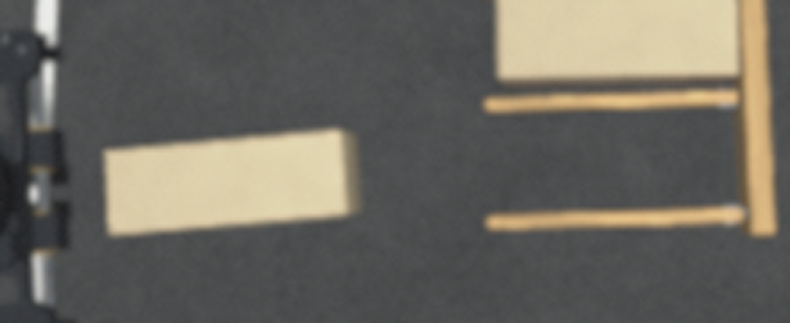

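```bash
python3 -m inch '[[0.05,-0.5,0,0,10],[0.05,-0.5,0,0,10],[0.03,-0.3,0,0,10],[0.03,-0.3,0,0,10],[0.03,-0.3,0,0,10]]'; python3 -m inch '[[0.03,-0.3,0,0,10],[0.03,-0.3,0,0,10],[0.03,-0.3,0,0,10],[0.03,-0.3,0,0,10],[0,-0.1,0,0,10]]'; cat > m.py <<'E'
from h import *
import sys
s=snap('top',sys.argv[1]); st=r.get_state(); P=cloud(s); z=P[...,2]; px=s['pixels'].astype(int)
# cream colour top of carton: below far rail, z~.061
m=(z>.052)&(z<.075)&(px.sum(2)>400)&(P[...,0]<.51)&(P[...,1]<.3)&(P[...,1]>-.17)&(P[...,0]>.38)
p=P[m][:,:2]; rc=cv2.minAreaRect((p*1000).astype(np.float32)); w,h=rc[1]; a=rc[2]
if w>h: a-=90
x,y=np.array(rc[0])
m=cv2.minAreaRect(np.argwhere(m)[:,::-1].astype(np.float32))
lat=(x-(461.7-.0332*y))*np.cos(.0332)
print('carton',round(x,1),round(y,1),np.round(rc[1],1),'yaw',round(a,2),'rel',round(a-1.9,2),'lateral',round(lat,1),'y_lane',round(((y+164)-(.0332*(x-467))),1))
q=st['eef_rot']; print('tcp',st['tool_pos'].round(4),'jaw deg',np.degrees(np.arctan2(q[1]**2-q[0]**2,2*q[0]*q[1])).round(2),'F',st['contact_force'].round(1),'t',st['clock'])
E
python3 m.py t3
```

```text
clock: 2.5
tool_pos: [0.443, 0.2284, 0.048]
eef_rot: [0.669, 0.743, 0.001, -0.0]
contact_force: [0.2, 1.8, 1.1]
opening: 0.111
clock: 3.0
tool_pos: [0.4458, 0.1947, 0.0477]
eef_rot: [0.67, 0.743, -0.0, 0.0]
contact_force: [0.1, 1.6, 0.9]
opening: 0.115
carton 452.4 109.1 [ 52.  148.6] yaw 5.25 rel 3.35 lateral -5.7 y_lane 273.6
tcp [0.4457 0.1946 0.0477] jaw deg 5.92 F [ 0.5 -0.4  0.1] t 3.05
```

```bash
python3 -m inch '[[0.03,-0.3,0,0,10],[0.03,-0.3,0,0,10],[0.03,-0.3,0,-0.05,10],[0.03,-0.3,0,-0.05,10],[0.01,-0.1,0,0,10]]'; python3 m.py t4
```

```text
clock: 3.55
tool_pos: [0.4489, 0.162, 0.0477]
eef_rot: [0.674, 0.739, -0.0, 0.0]
contact_force: [-0.1, 0.5, 0.7]
opening: 0.113
carton 454.2 74.4 [ 51.7 145.1] yaw 5.15 rel 3.25 lateral -5.0 y_lane 238.8
tcp [0.4489 0.162  0.0477] jaw deg 5.3 F [-0.2 -0.3  0.5] t 3.6
```

```bash
python3 - <<'E'
from h import *
s=load('t4')
c=s['pixels'][205:275,140:330,::-1]; cv2.imwrite('pics/c4.png',cv2.resize(c,(790,291),interpolation=cv2.INTER_CUBIC))
E
```

```text
(no output)
```

View pics/c4.png

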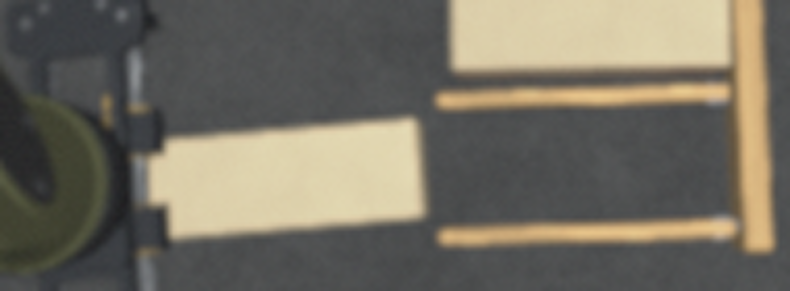

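```bash
python3 -m inch '[[0.027,-0.3,0,0,10],[0.027,-0.3,0,0,10],[0.027,-0.3,0,0,10],[0.027,-0.3,0,0,10],[0.027,-0.3,0,0,10]]'; python3 m.py t5;  python3 -m inch '[[0.043,-0.3,0,-0.045,10],[0.042,-0.3,0,-0.045,10],[0.04,-0.3,0,-0.045,10],[0.013,-0.1,0,0,10]]'; python3 m.py t6
```

```text
clock: 4.1
tool_pos: [0.4523, 0.1252, 0.0477]
eef_rot: [0.673, 0.74, -0.0, 0.0]
contact_force: [-0.0, 1.4, -0.1]
opening: 0.115
carton 464.3 -30.0 [ 52. 278.] yaw 5.55 rel 3.65 lateral 1.6 y_lane 134.1
tcp [0.4524 0.1235 0.0478] jaw deg 5.28 F [ 0.3 -1.1  0.5] t 4.15
clock: 4.55
tool_pos: [0.4558, 0.0997, 0.0477]
eef_rot: [0.679, 0.734, -0.0, 0.0]
contact_force: [-0.2, 0.7, 0.7]
opening: 0.114
carton 459.8 11.6 [ 52.2 139.3] yaw 4.58 rel 2.68 lateral -1.5 y_lane 175.9
tcp [0.4558 0.0997 0.0478] jaw deg 4.5 F [-0.4  0.1  0.2] t 4.6
```

```bash
python3 -m inch '[[0.038,-0.3,0,-0.045,10],[0.037,-0.3,0,-0.045,10],[0.035,-0.3,0,-0.045,10],[0.034,-0.3,0,-0.045,10],[0.01,-0.1,0,0,10]]'; sed -i 's/(P\[...,1\]>-.17)/(P[...,1]>-.157)/' m.py; python3 m.py t7; python3 - <<'E'
from h import *
s=load('t7')
c=s['pixels'][205:275,180:330,::-1]; cv2.imwrite('pics/c7.png',cv2.resize(c,(790,369),interpolation=cv2.INTER_CUBIC))
E
```

```text
clock: 5.1
tool_pos: [0.4596, 0.0671, 0.0478]
eef_rot: [0.686, 0.728, -0.0, 0.0]
contact_force: [-1.7, 0.9, 1.1]
opening: 0.116
carton 462.1 -22.3 [ 52.2 137. ] yaw 3.37 rel 1.47 lateral -0.4 y_lane 141.9
tcp [0.4596 0.0671 0.0478] jaw deg 3.41 F [-0.8 -0.1  0.7] t 5.15
```

View pics/c7.png

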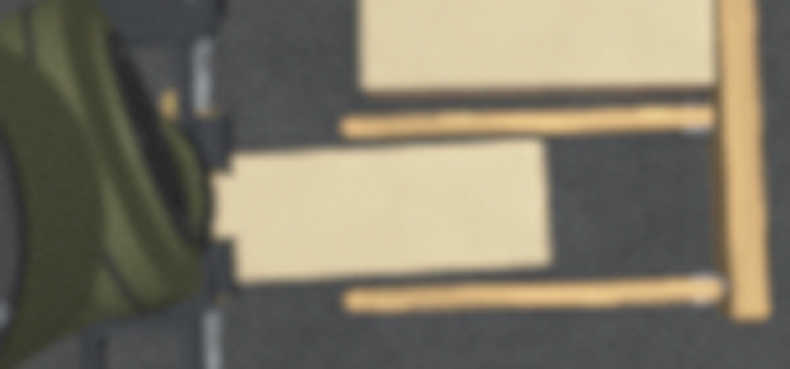

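```bash
python3 -m inch '[[0.033,-0.3,0,-0.05,10],[0.032,-0.3,0,-0.05,10],[0.03,-0.3,0,-0.05,10],[0.028,-0.3,0,-0.05,10],[0.022,-0.25,0,-0.05,10]]'; python3 m.py t8
```

```text
clock: 5.65
tool_pos: [0.4632, 0.0313, 0.0478]
eef_rot: [0.695, 0.719, -0.0, 0.0]
contact_force: [-0.2, 1.2, 0.3]
opening: 0.115
carton 463.4 -61.6 [ 52.2 130.2] yaw 1.94 rel 0.04 lateral -0.3 y_lane 102.6
tcp [0.4633 0.0301 0.0478] jaw deg 1.86 F [-0.3 -1.5  0.5] t 5.7
```

```bash
python3 -m inch '[[0.01,-0.3,0,0,10],[0.01,-0.3,0,0,10],[0.01,-0.3,0,0,10],[0,-0.1,0,0,10],[0.005,-0.1,0,0,10]]'; python3 -m inch '[[0,-0.05,0,0,10],[0,-0.05,0,0,10],[0,0,0,0,10]]'; python3 m.py t9; python3 - <<'E'
from h import *
s=load('t9')
c=s['pixels'][205:275,180:330,::-1]; cv2.imwrite('pics/c9.png',cv2.resize(c,(790,369),interpolation=cv2.INTER_CUBIC))
E
```

```text
clock: 6.2
tool_pos: [0.464, 0.0046, 0.0478]
eef_rot: [0.695, 0.719, 0.0, -0.0]
contact_force: [0.1, 1.5, 0.5]
opening: 0.119
clock: 6.5
tool_pos: [0.4641, 0.0023, 0.0478]
eef_rot: [0.695, 0.719, 0.0, 0.0]
contact_force: [-0.1, 0.5, 0.8]
opening: 0.115
carton 464.7 -95.1 [ 52.  121.4] yaw 2.05 rel 0.15 lateral -0.1 y_lane 69.0
tcp [0.4641 0.0023 0.0477] jaw deg 2.03 F [-0.4  0.1  0.1] t 6.55
```

View pics/c9.png

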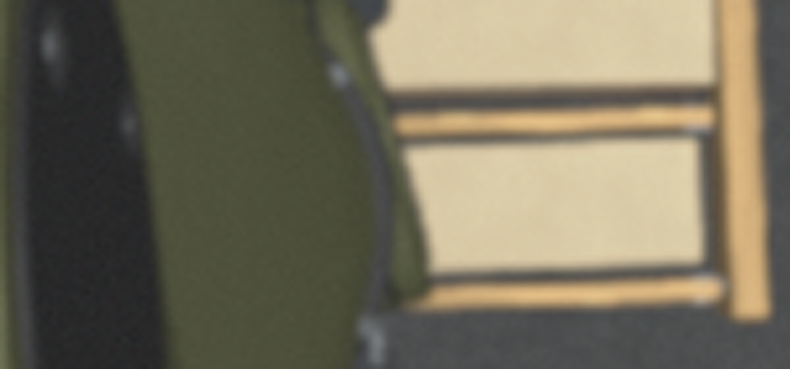

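```bash
for i in 1; do python3 -m inch '[[0,-0.05,0,0,10],[0,-0.05,0,0,10],[0,-0.05,0,0,10],[0,0,0,0,10]]'; done; python3 -m inch '[[0,-0.04,0,0,10],[0,0,0,0,10]]'; python3 -m inch '[[0,-0.04,0,0,10],[0,0,0,0,10]]'
```

```text
clock: 6.95
tool_pos: [0.4641, -0.0018, 0.0477]
eef_rot: [0.695, 0.719, -0.0, 0.0]
contact_force: [0.1, 0.2, -0.5]
opening: 0.112
clock: 7.15
tool_pos: [0.464, -0.0027, 0.0477]
eef_rot: [0.695, 0.719, -0.0, 0.0]
contact_force: [-0.4, 0.2, -0.0]
opening: 0.118
clock: 7.35
tool_pos: [0.464, -0.0037, 0.0477]
eef_rot: [0.695, 0.719, -0.0, 0.0]
contact_force: [0.9, -0.1, -0.3]
opening: 0.111
```

```bash
for k in a; do python3 -m inch '[[0,-0.04,0,0,10],[0,0,0,0,10]]'|sed -n '2p;4p'; python3 -m inch '[[0,-0.04,0,0,10],[0,0,0,0,10]]'|sed -n '2p;4p'; python3 -m inch '[[0,-0.04,0,0,10],[0,0,0,0,10]]'|sed -n '2p;4p'; done; python3 m.py t10
```

```text
tool_pos: [0.464, -0.0047, 0.0477]
contact_force: [0.2, 0.2, 0.7]
tool_pos: [0.4641, -0.0057, 0.0477]
contact_force: [-0.3, 0.5, -0.2]
tool_pos: [0.4641, -0.0067, 0.0478]
contact_force: [0.7, 0.2, 0.9]
carton 464.7 -102.5 [ 52.  109.5] yaw 2.07 rel 0.17 lateral -0.4 y_lane 61.6
tcp [ 0.464  -0.0067  0.0477] jaw deg 2.0 F [ 0.3 -0.2 -0.8] t 8.0
```

```bash
python3 -m inch '[[0,-0.04,0,0,10],[0,0,0,0,10]]'|sed -n '2p;4p'; python3 -m inch '[[0,-0.04,0,0,10],[0,0,0,0,10]]'|sed -n '2p;4p'; python3 - <<'E'
from h import *
s=snap('top','t11'); g=s['pixels'].astype(float); st=r.get_state();print(st['contact_force'],st['tool_pos'])
for v in (205,212,240,245,250): print(v,[int(x) for x in g[v,308:330,2]],[int(x) for x in g[v,308:330,0]])
E
```

```text
tool_pos: [0.4641, -0.0076, 0.0478]
contact_force: [0.1, 0.2, -0.8]
tool_pos: [0.4641, -0.0086, 0.0477]
contact_force: [0.0, -1.3, -0.3]
[ 0.42442183 -0.12431141 -0.70477568] [ 0.4640744  -0.00864538  0.04773056]
205 [166, 166, 166, 167, 168, 167, 156, 127, 108, 117, 122, 120, 121, 118, 107, 91, 79, 77, 76, 78, 77, 79] [217, 217, 217, 218, 218, 218, 206, 176, 173, 196, 206, 205, 205, 199, 172, 129, 88, 75, 75, 76, 76, 77]
212 [164, 164, 166, 167, 168, 168, 158, 130, 106, 112, 122, 124, 123, 118, 110, 91, 80, 75, 76, 77, 77, 77] [215, 216, 216, 217, 218, 219, 209, 178, 166, 188, 208, 212, 209, 202, 183, 138, 94, 74, 74, 75, 76, 76]
240 [166, 166, 166, 166, 167, 168, 167, 168, 157, 134, 120, 123, 125, 126, 119, 114, 102, 88, 79, 77, 77, 77] [217, 217, 217, 217, 217, 218, 218, 218, 208, 188, 189, 208, 215, 214, 206, 193, 161, 115, 84, 75, 75, 75]
245 [165, 164, 164, 165, 165, 167, 169, 168, 162, 142, 124, 122, 124, 123, 122, 120, 111, 93, 82, 81, 81, 81] [215, 215, 215, 216, 217, 217, 219, 217, 214, 195, 192, 206, 211, 209, 207, 204, 184, 135, 89, 78, 79, 79]
250 [165, 164, 164, 164, 164, 164, 165, 165, 165, 154, 130, 121, 125, 124, 124, 120, 109, 87, 77, 79, 80, 80] [216, 215, 215, 215, 215, 215, 215, 216, 215, 207, 194, 202, 212, 211, 210, 204, 181, 129, 85, 78, 78, 78]
```

```bash
python3 -m inch '[[0,-0.04,0,0,10],[0,0,0,0,10]]'|sed -n '2p;4p'; python3 -m inch '[[0,-0.04,0,0,10],[0,0,0,0,10]]'|sed -n '2p;4p'
```

```text
tool_pos: [0.4641, -0.0096, 0.0477]
contact_force: [-0.0, 0.6, 0.5]
tool_pos: [0.4642, -0.0103, 0.0477]
contact_force: [0.5, 1.2, 0.5]
```

```bash
python3 -m inch '[[0,-0.04,0,0,10],[0,0,0,0,10]]'|sed -n '2p;4p'; python3 - <<'E'
from h import *
for i in range(4):
    s=snap('side','s%d'%(12+i)); print(r.get_state()['contact_force'].round(2), r.get_state()['tool_pos'].round(4))
c=s['pixels'][170:240,200:320,::-1]; cv2.imwrite('pics/c12.png',cv2.resize(c,(790,461),interpolation=cv2.INTER_CUBIC))
E
```

```text
tool_pos: [0.4643, -0.0104, 0.0478]
contact_force: [-0.4, 5.2, 1.1]
[-0.3   4.66  0.78] [ 0.4643 -0.0104  0.0478]
[-0.68  5.94  1.21] [ 0.4642 -0.0104  0.0478]
[0.48 6.33 0.62] [ 0.4643 -0.0104  0.0478]
[-0.42  5.26  0.98] [ 0.4643 -0.0104  0.0478]
```

View pics/c12.png

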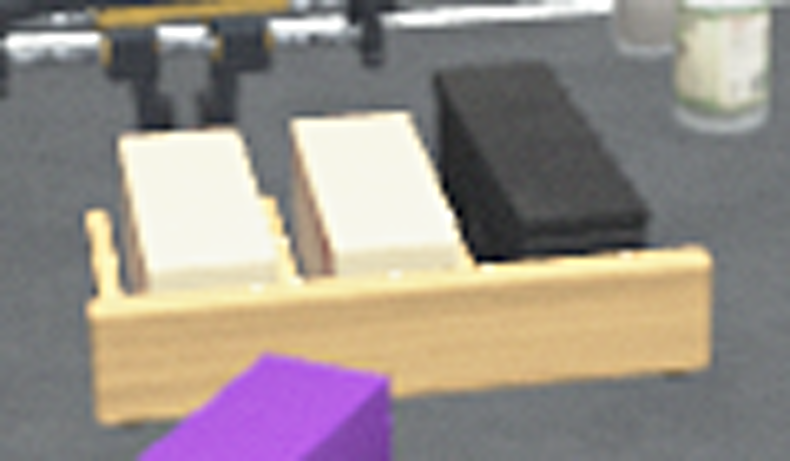

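The force rose to a steady 5.5 N and the tool stopped moving, so the carton is home against the board. In the side view its end is against the board, as the stored carton's is. Now I'll retreat along +y, then up.

```bash
python3 -m inch '[[-0.003,0.1,0,0,10],[-0.01,0.3,0,0,10],[-0.03,0.8,0,0,10],[-0.03,1,0,0,10],[-0.03,1,0,0,10]]'; python3 -m inch '[[0,1,0.5,0,10],[0,1,1,0,10],[0,1,1,0,10],[0,1,1,0,10],[0,1,1,0,10]]';  python3 -m inch '[[0,1,1,0,10],[0,1,0,0,10],[0,0,0,0,10],[0,0,0,0,10]]'; sed -i 's/>-.157/>-.172/' m.py; python3 m.py t13; python3 - <<'E'
from h import *
s=load('t13')
c=s['pixels'][140:290,110:350,::-1]; cv2.imwrite('pics/c13.png',cv2.resize(c,(800,500),interpolation=cv2.INTER_CUBIC))
d=np.abs(s['pixels'].astype(int)-load('top')['pixels'].astype(int)).sum(2)
print('changed px around stored/tin:',(d[155:226,225:325]>60).sum(),'rails near/far ends',(d[256:268,243:325]>60).sum())
E
```

```text
clock: 9.75
tool_pos: [0.4614, 0.0687, 0.0477]
eef_rot: [0.695, 0.719, -0.0, 0.0]
contact_force: [0.6, 0.5, 0.5]
opening: 0.112
clock: 10.25
tool_pos: [0.461, 0.1942, 0.1612]
eef_rot: [0.695, 0.719, -0.0, 0.0]
contact_force: [0.2, 0.6, -1.0]
opening: 0.113
clock: 10.65
tool_pos: [0.4609, 0.243, 0.1849]
eef_rot: [0.694, 0.72, -0.001, 0.0]
contact_force: [0.3, 0.6, -0.3]
opening: 0.112
carton 465.8 -97.8 [ 65.2 155.9] yaw 7.86 rel 5.96 lateral 0.8 y_lane 66.2
tcp [0.461  0.242  0.1848] jaw deg 1.96 F [ 0.6 -0.2 -0.4] t 10.7
changed px around stored/tin: 0 rails near/far ends 76
```

View pics/c13.png

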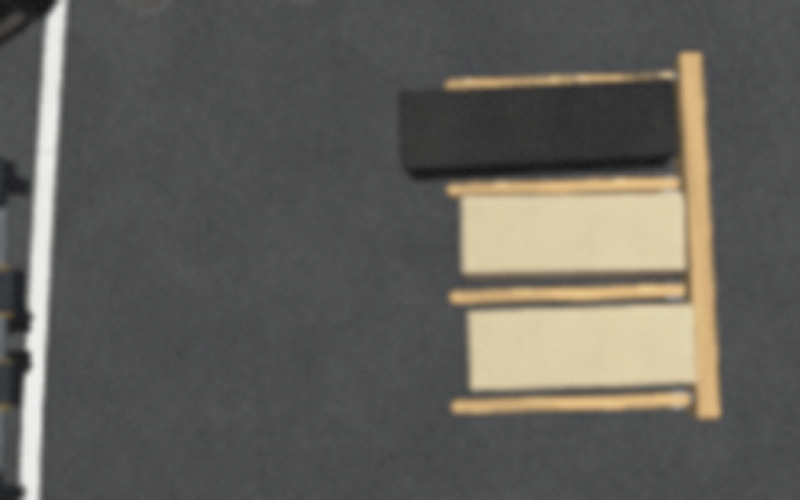

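```bash
python3 -c "
from plant import r
print(r.finish_job())"
```

```text
the job is handed in; nothing more can be done
None
```

The tea carton is in the rack's empty lane, with its far end against the back board, and the job was handed in at about 10.7 s. I pushed it along the worktop with the nearly closed fingertips, which stayed above rail height, and turned it gradually to line up with the lane.

**Home:** the tool stopped advancing and the push force levelled off at about 5.5 N. Until then it had stayed under 2 N. The last top picture shows the carton flush with the board, as the stored carton is.

**Alignment:** the last clean fits, at 8 s or earlier, put the carton within 0.5 mm of the lane's centreline and 0.2° of its direction. That leaves about 8 mm to each rail.

**Everything else:** comparing the first and last top pictures, nothing changed around the stored carton and tin box, and the near rail stands where it did. I did not compare the jar and shaker separately; the tool never went near them. The robot finished clear and touching nothing.

Two checks disagreed with the rest:
- **Final carton fit:** the automatic fit in the last picture gave a yaw of 6° to the lane, but it had taken in part of the back board (it read 65 mm wide), so I relied on the picture and the force instead.
- **Near rail comparison:** it flagged 76 changed pixels, most likely the carton's new edge, which falls inside that window.

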